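# Spring-clamp a two-part casting mould with a spring puller

### The job

Close the two-part plaster mould: take the orange spring puller from its stand, put its pin through the eye at the loose end of the mould's spring and stretch the spring so that its hook passes and catches the upright anchor pin, easing it on gently without a knock or overstretching the coils, so that the spring draws the halves shut. Touch the spring only with the puller, put the puller back upright in its stand when done, and leave the other things on the table where they are.

Things in the scene. Friction and masses are not known exactly. Their poses are not given: they have to be found in the camera images.
- mould: Two-part white plaster mould, 170 x 270 x 58 mm, on a 200 x 320 x 12 mm plywood board fixed to the table. Origin under the board's centre, z up, y along the 320 mm side; the plaster's top is 70 mm above the table. The spring and its pivot and anchor stand on the top, 50 mm to the -x side of the mould's middle. The left half (-y) is fixed; the right half (+y) can slide
- right_half (a joint): Gap (m) between the two halves; 0 is shut, starts 3 to 5 mm open. The right half, with the anchor, slides along the mould's y with 1.5 N of friction; the hooked spring pulls it shut
- pivot (a point): Fixed end of the spring: axis of the pivot bolt on the left half, at the height of the spring's wire plane, 94 mm above the table. The spring swings about this upright axis
- swing (a joint): Swing of the spring about the pivot (rad), positive counter-clockwise from above. At 0 the spring points along the mould's +y, straight over the centre of the anchor's disc; it starts at -0.35 to -0.7 (slack, to the mould's +x side of the anchor) and stays where it is left
- stretch (a joint): Stretch of the spring (m), 0 slack. It pulls with 150 N/m plus 0.9 N. The coils are ruined beyond 0.075
- hook: Dark steel hook with eye at the spring's loose end, 4 mm wire lying level, moves only by swing and stretch. Origin: centre of the hook's round bend (inner radius 8 mm), 128 mm from the pivot when slack; x along the spring away from the pivot, y left of that, z up. Shank at y = -10 mm (wire centre), straight from x = 0 to -36; tip on the +10 mm side. The mouth opens towards the pivot
- tip (a point): Centre of the rounded end of the hook's short tip (4 mm wire), at x = -3, y = +10 mm of the hook; the wire ends 2 mm further. Stretch until the tip is beyond the anchor pin, swing in the positive sense, tip leading, till the shank meets the pin, then ease back so that the bend takes the pin
- eye (a point): Centre of the red-dipped round pulling eye, level ring of inner radius 6 mm and 4 mm wire, 18 mm beyond the hook's origin; its height is that of the wire's centre, 94 mm above the table
- anchor: Anchor on the right half: 32 mm brass disc, 4 mm thick, with a 10 mm steel pin standing on it, top 103 mm above the table. Origin: disc centre, 73 mm above the table, 164 mm from the pivot plus the gap; axes as the mould. The disc is an eccentric adjuster: the pin stands 9 mm off the disc's centre in a direction this pose does not tell, different every time; it does not turn in use
- puller: Spring puller, standing upright: from the bottom a steel pin of 7 mm diameter and 14 mm length with a tapered end, a 14 mm diameter shoulder 10 mm long (cannot enter the eye), a black guard disc 30 mm wide from 24 to 29 mm, then an orange square handle 22 x 22 mm from 29 to 79 mm. Origin at the bottom end of the pin, z up along the handle, x and y square to the handle's faces; 0.12 kg
- stand: Wooden stand block 80 x 80 x 40 mm, fixed, with an upright through hole of 19 mm diameter in which the puller stands, its guard disc on the top. Origin under its centre
- stand_hole0 (a point): Centre of the mouth of the stand's hole, at the block's top. The puller at rest has its origin 24 mm below this point
- jar: White glaze jar, 72 mm diameter, 85 mm high, origin under its centre; bystander
- lath: Wooden strike-off lath 22 x 340 x 16 mm, lying along its y, origin under its centre; bystander
- bowl: Small plaster bowl, 110 mm wide, 50 mm high, origin under its centre; bystander
- scraper: Flat steel scraper 50 x 90 x 5 mm, origin under its centre; bystander
Mind the look-alikes: they are no part of the job. Leave any green or red look-alike of the puller alone. Of the things that look like the stand, the smaller one is meant.

How it is judged (in metres and radians):
On the way, in this order (a step that is already met when the one before it is completed fails the run):
1. the spring is being stretched by the puller's pin in the eye (contact force between puller and hook above 2 N and value of joint stretch above 0.02 m and horizontal distance between puller and eye below 0.008 m), for 0.2 s.
2. the hook holds the anchor pin, the mould is drawn shut and the puller is out of the eye (contact force between hook and anchor above 2.5 N and value of joint stretch above 0.018 m and x of anchor in the frame of hook between -0.011 and 0.017 m and y of anchor in the frame of hook between -0.014 and 0.014 m and value of joint right_half below 0.0015 m and contact force between puller and hook below 0.3 N and z of puller in the frame of eye above 0.004 m), for 0.2 s.
At the end, for the whole second after the job is handed in: Hook round the anchor pin (disc centre -11 to 17 mm along, 14 mm across from the bend), spring stretched over 18 mm and pulling over 2.5 N, mould gap under 1.5 mm; puller released, at rest and upright (tilt under 0.12 rad) in its stand, within 6 mm of the hole, guard within 5 mm of the top (contact force between hook and anchor above 2.5 N and value of joint stretch above 0.018 m and x of anchor in the frame of hook between -0.011 and 0.017 m and y of anchor in the frame of hook between -0.014 and 0.014 m and value of joint right_half below 0.0015 m and horizontal distance between puller and stand_hole0 below 0.006 m and z of puller in the frame of stand below 0.021 m and angle between puller's own z axis and vertical below 0.12 rad and linear speed of puller below 0.02 m/s and velocity of joint stretch below 0.01 m/s); the robot touches nothing.
It fails at once if the spring is overstretched (over 75 mm) (value of joint stretch above 0.075 m).
It fails at once if the hook knocks or presses on the anchor with more than 12 N (contact force between hook and anchor above 12 N).
It fails at once if the puller bears on the hook with more than 22 N (contact force between puller and hook above 22 N).
It fails at once if the gripper touches the spring's hook or the anchor (contact force between any of the fingers, the arm and hook above 1 N or contact force between any of the fingers, the arm and anchor above 1 N).
It fails at once if the jar, lath, bowl or scraper is disturbed (moved over 25 mm) (distance of any of jar, lath, bowl, scraper from where it was at the start of the episode above 0.025 m).
It also fails if it takes over 72 s, if anything falls off the work surface, if the arm or the gripper's body presses on something with over 40 N, if the wrist force passes 120 N, or if a joint passes its speed limit or range.

### The arm

A 7-joint arm with a two-finger parallel gripper is mounted at the origin on the work surface. World frame = base frame: x ahead of the robot, y to its left, z up, the work surface at z = 0. Lengths are in mm, angles in degrees, forces in N, time in s.
With the tool pointing down it reaches from about 400 to 900 mm from the base axis. Payload 5.5 kg.
Tool frame: the origin (TCP) lies at the very end of the fingers, on their centre line; the grasp point (between the pads) lies 19 mm behind it; z points along the fingers, y is the line along which they close (so a half turn about z gives the same grasp; the last joint's range is limited). The gripper opens to 92 mm and grips with 3 to 60 N. Pads are 19 mm wide; open, the fingers measure 130 mm over their backs; the gripper's body (75 mm by 190 mm) begins 47 mm behind the grasp point.
Start: joints at [-54.534, 28.699, -24.465, 88.831, 12.651, 65.22, -12.049], TCP at [226.384, 609.303, 226.729] pointing down, gripper open.
Joint ranges: [-164.97, 164.97], [-17.58, 116.51], [-87.97, 89.64], [11.32, 138.91], [-80.73, 260.73], [10.89, 115.49], [-147.41, 147.41]. Speed limits (degrees/s): [147.25, 147.25, 180, 180, 180, 180, 180].

### API

Orientations are given as [roll, pitch, yaw] about the fixed x, y, z axes, in that order (R = Rz(yaw) Ry(pitch) Rx(roll)).
In Python, from station import get_obs, grab_frame, job_done gives the robot as it stands.
- The arm moves only by the tool play_rows, never from a script. Its argument "commands" is a list of rows, each a list of 4 numbers: the shift along the tool's x, y, z in mm, then the turn about the tool's z in degrees. A call has 1 to 12 rows; each row is the pose to reach, as a shift and turn from the pose commanded when the call began, along the tool's axes at that moment; what a row does not reach only later rows make up. A row lasts 1/12 s, in which the tool goes at most 41.7 mm and 7.16 degrees, less where a joint would pass 70% of its speed; a pose out of reach is approached as far as the arm can. A call with a gripper value outside its range is refused whole. "grip" is the opening, from -1 (shut) to 1 (fully open), set as the call begins (left out, the last holds). The fingers move at their own pace and stop on an object; "force" is the grip in N (left out, the last holds). Time passes only in rows, so rows that repeat a pose let the fingers close. It gives the time, the measured TCP pose, the force, the opening and the grip force at its end, in the units of the state.
- get_obs(): the state, without advancing time (a new reading comes with each control period).
- grab_frame(name): name is "scene" or "top" or "wrist"; returns a dict with "img" (400x640x3 uint8, blue, green, red), "intrinsics" (3x3 intrinsics, pixels), "D" ([k1, k2, p1, p2, k3] as OpenCV has them; the pictures are not rectified), "extrinsics" (4x4, takes a point from camera to world coordinates). Camera axes: x right, y up, looking along -z (the intrinsics and any distortion apply to the point x, -y, -z); pixel columns grow to the right and rows downward; lengths in mm; the calibration is good to about 2 mm. A picture is of the moment at which its call begins. There is no depth.
- job_done(): hands the job in; it is judged then, once.
The state is a dict: "clock": time; "qpos": joint angles; "joint_velocities": joint speeds; "effort": joint torques, N m; "ee_pos": TCP position; "eef_rot": TCP orientation; "ft_force": force on the tool from outside, world axes, zero at the start; "torque": the same for the moment, N m; "width": finger opening in mm; "grasp_force": force on a finger pad.
Only numpy, scipy, OpenCV 4.12 (cv2) and the standard library are available. Lean on these libraries where they do the work, as an engineer would, in place of code of your own. Each camera call takes 0.05 s, during which the arm holds its last target. There are 200 camera calls.

## Working session

There is one attempt and no reset: what is moved stays moved. The work goes in short steps, Python scripts to look and compute and a tool call to move; the robot and the scene stay as the last step left them, time stands still between calls to the robot, and variables do not carry over. Pictures are saved under pics/ and viewed, at most 10 in all, crops included, and the job is handed in when it is done.

Besides the shell and the picture viewer there is one more tool, called after "Emit:" as name(argument=value, ...) on one line, values as JSON. play_rows: Moves the arm, as the interface text tells. Its arguments: {"type":"object","properties":{"commands":{"type":"array"},"grip":{"type":"number"},"force":{"type":"number"}},"required":["commands"]}

```bash
mkdir -p pics; ls; cat > h.py <<'E'
import numpy as np, cv2
from station import get_obs, grab_frame, job_done
from scipy.spatial.transform import Rotation as R
def snap(name,fn,crop=None,scale=1):
    f=grab_frame(name); np.savez('pics/'+fn+'.npz',**{k:np.array(f[k]) for k in f})
    im=f['img']
    save(im,fn,crop,scale); return f
def save(im,fn,crop=None,scale=1):
    if crop: im=im[crop[1]:crop[3],crop[0]:crop[2]]
    cv2.imwrite('pics/'+fn+'.png',cv2.resize(im,None,fx=scale,fy=scale,interpolation=cv2.INTER_CUBIC))
def ray(f,px):
    p=cv2.undistortPoints(np.array([[px]],float),np.array(f['intrinsics'],float),np.array(f['D'],float))[0,0]
    E=np.array(f['extrinsics']); d=E[:3,:3]@np.array([p[0],-p[1],-1]); return E[:3,3],d
def at(f,px,z):
    o,d=ray(f,px); return o+d*(z-o[2])/d[2]
def proj(f,P):
    E=np.array(f['extrinsics']); c=E[:3,:3].T@(np.array(P,float)-E[:3,3]); c=c*[1,-1,-1]
    return cv2.projectPoints(c.reshape(1,3),np.zeros(3),np.zeros(3),np.array(f['intrinsics'],float),np.array(f['D'],float))[0].ravel()
def tri(obs):
    A=np.zeros((3,3));b=np.zeros(3)
    for f,px in obs:
        o,d=ray(f,px); d=d/np.linalg.norm(d); M=np.eye(3)-np.outer(d,d); A+=M;b+=M@o
    return np.linalg.solve(A,b)
E
python3 - <<'E'
from h import *
a=snap('top','top0'); b=snap('scene','scene0')
cv2.imwrite('pics/both.png',cv2.resize(np.vstack([a['img'],b['img']]),None,fx=.75,fy=.75))
s=get_obs(); print(s); print(a['extrinsics'],b['extrinsics'],a['intrinsics'])
E
```

```text
pics
{'clock': 0.1, 'qpos': array([-54.53526114,  28.7495921 , -24.45465689,  88.88419483,
        12.65196221,  65.21927494, -12.04826447]), 'joint_velocities': array([ 0.04633556, -0.09141313, -0.01769792, -0.14381073, -0.11173758,
        0.08460576, -0.09012847]), 'effort': array([-1.05511231e-02, -5.67876828e+01, -5.83731964e+00, -2.79915619e+01,
       -6.87137456e-02,  2.40511849e-02,  3.95429038e-05]), 'ee_pos': array([226.22879727, 608.70186504, 225.77934959]), 'eef_rot': array([-1.79900476e+02, -3.32387890e-03,  1.59619829e+02]), 'ft_force': array([-0.243866  , -0.06551115, -0.32123534]), 'torque': array([-0.04015311,  0.0124927 ,  0.00373012]), 'grasp_force': 0.0, 'width': 91.96233800114396}
[[ 1.84971501e-02  9.81720126e-01 -1.89429276e-01  3.62093917e+02]
 [-9.99356135e-01  2.39792805e-02  2.66891260e-02 -5.15917817e+01]
 [ 3.07436299e-02  1.88813636e-01  9.81531579e-01  1.43907912e+03]
 [ 0.00000000e+00  0.00000000e+00  0.00000000e+00  1.00000000e+00]] [[-7.73334743e-01 -4.59587073e-01  4.36730005e-01  1.10984056e+03]
 [ 6.33823920e-01 -5.44300795e-01  5.49548799e-01  5.30165212e+02]
 [-1.48530346e-02  7.01795103e-01  7.12223996e-01  8.93289523e+02]
 [ 0.00000000e+00  0.00000000e+00  0.00000000e+00  1.00000000e+00]] [[505.58166908   0.         329.73493128]
 [  0.         505.58166908 208.38145255]
 [  0.           0.           1.        ]]
```

View pics/both.png

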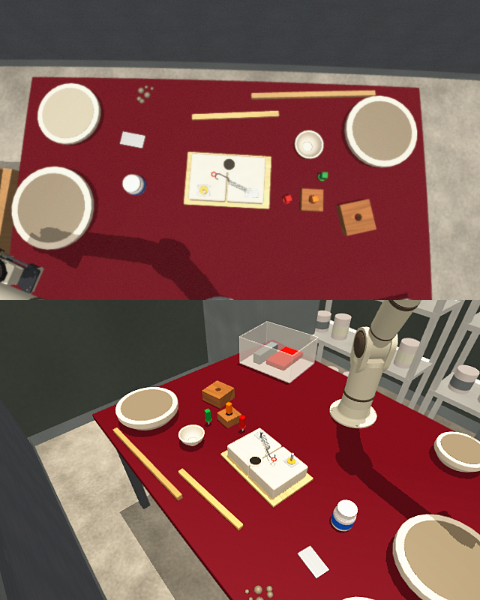

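The top view shows the mould around (304,240) full-res, with the anchor on the left, the puller in the small stand at about (416,265), and the red and green look-alikes beside it. I'll enlarge both regions.

```bash
python3 - <<'E'
from h import *
a=np.load('pics/top0.npz'); b=np.load('pics/scene0.npz')
save(a['img'],'topc',(240,195,440,290),4); save(b['img'],'scc',(280,130,420,270),4)
E
```

```text
(no output)
```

View pics/topc.png

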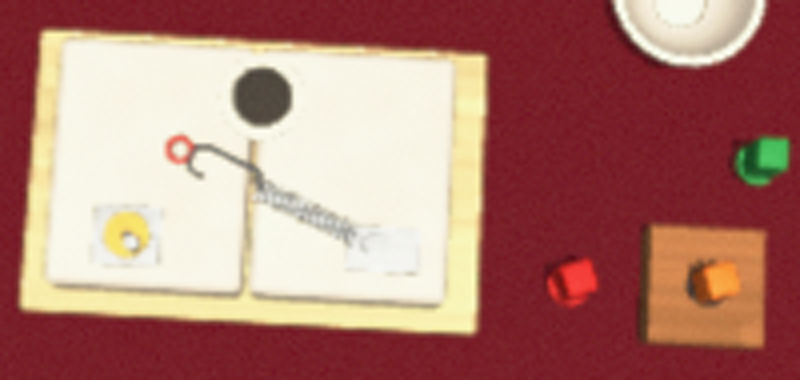

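View pics/scc.png

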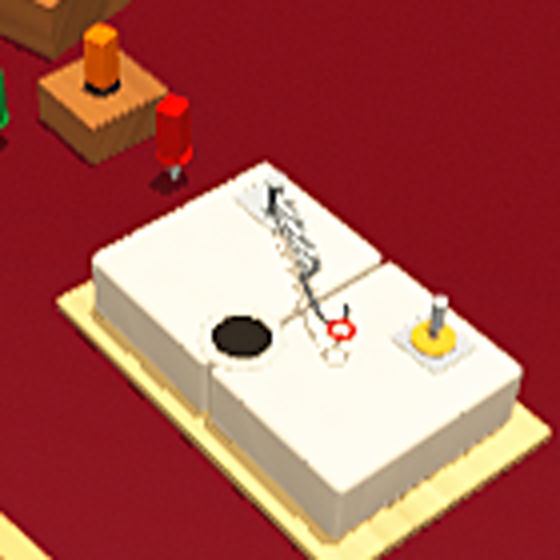

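The top crop shows the red eye at crop (180,149), the anchor disc at (126,234) with its pin head at about (131,241), and the orange handle top at (718,280). The scene crop confirms the orange puller is in the small stand. Next I'll get coarse positions, then refine with the wrist camera.

```bash
python3 - <<'E'
from h import *
a=np.load('pics/top0.npz'); b=np.load('pics/scene0.npz')
T=lambda x,y:(x/4+240-.375,y/4+195-.375)
S=lambda x,y:(x/4+280-.375,y/4+130-.375)
np.set_printoptions(precision=1,suppress=True)
for c in [(42,30),(487,54),(476,333),(21,309)]: print('board',at(a,T(*c),12))
for n,p,q,z in [('eye',(180,149),(342,330),94),('disc',(126,234),(433,338),75),('pin',(131,241),(439,299),103),('puller',(718,278),(101,32),95),('pivot?',(365,243),(272,190),94)]:
    print(n,at(a,T(*p),z),at(b,S(*q),z),tri([(a,T(*p)),(b,S(*q))]))
for c in [(648,226),(766,231),(765,348),(645,342)]: print('stand',at(a,T(*c),40))
E
```

```text
board [650.2 138.8  12. ]
board [ 640.5 -181.6   12. ]
board [ 440.5 -175.3   12. ]
board [450.4 144.2  12. ]
eye [554.6  31.6  94. ] [554.8  32.5  94. ] [554.5  31.9  93.4]
disc [498.6  67.2  75. ] [499.1  66.2  75. ] [498.9  66.8  75.1]
pin [491.2  61.3 103. ] [490.9  59.8 103. ] [491.4  60.8 104. ]
puller [ 475.4 -330.3   95. ] [ 474.8 -333.9   95. ] [ 476.  -330.6   97.1]
pivot? [494.2 -93.6  94. ] [ 496.6 -101.6   94. ] [496.5 -96.3  96.8]
stand [ 515.5 -292.7   40. ]
stand [ 513.5 -376.1   40. ]
stand [ 432.1 -374.1   40. ]
stand [ 434.9 -290.2   40. ]
```

Both cameras agree to about 2 mm. Now I'll move above the mould for a wrist view.

Emit:
play_rows(commands=[[-443, -463, -90, -20], [-443, -463, -90, -20], [-443, -463, -90, -20], [-443, -463, -90, -20], [-443, -463, -90, -20], [-443, -463, -90, -20], [-443, -463, -90, -20], [-443, -463, -90, -20], [-443, -463, -90, -20], [-443, -463, -90, -20], [-443, -463, -90, -20], [-443, -463, -90, -20]], grip=-0.15)

```text
clock: 1.1
ee_pos: [422.7, 152.6, 296.5]
eef_rot: [-180.0, 0.0, 179.6]
ft_force: [0.6, 0.0, -0.3]
width: 39.1
grasp_force: 0.0
```

Emit:
play_rows(commands=[[-25, -40, -4, 0], [-48, -80, -8, 0], [-48, -110, -10, 0], [-48, -130, -10, 0], [-48, -130, -10, 0], [-48, -130, -10, 0], [-48, -130, -10, 0]])

```text
clock: 1.68
ee_pos: [469.4, 25.4, 306.0]
eef_rot: [180.0, -0.0, 179.7]
ft_force: [-0.4, 0.3, -0.0]
width: 38.8
grasp_force: 0.0
```

```bash
python3 - <<'E'
from h import *
f=snap('wrist','w1',None,1.25); print(get_obs()['ee_pos'],get_obs()['qpos'],f['extrinsics'])
E
```

```text
[469.42746163  25.90065719 306.01611852] [  0.25652093   4.19213863  -7.01835199 108.45347063   0.51517783
  67.41442693  82.79543314] [[ 6.95584302e-03 -9.62550300e-01 -2.71013903e-01  3.96427012e+02]
 [ 9.99975782e-01  6.75737767e-03  1.66544465e-03  2.62446312e+01]
 [ 2.28269041e-04 -2.71018924e-01  9.62573992e-01  4.64526950e+02]
 [ 0.00000000e+00  0.00000000e+00  0.00000000e+00  1.00000000e+00]]
```

View pics/w1.png

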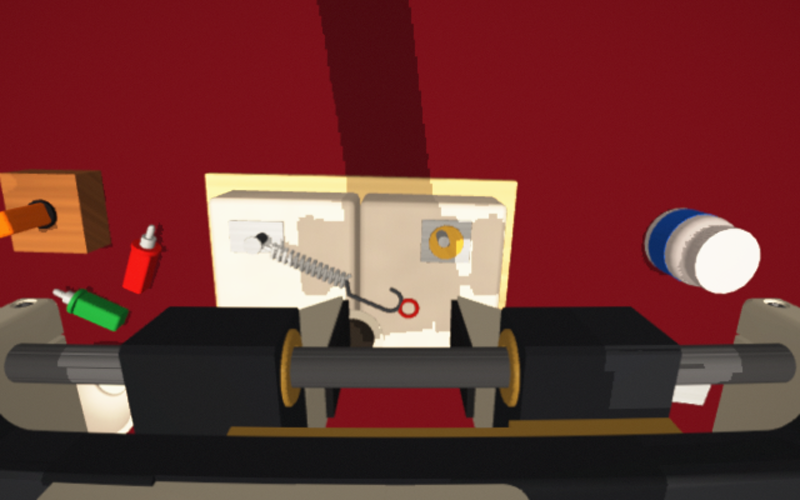

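The wrist view shows the eye at (409,308), the anchor disc at about (446,241) and the pivot at about (262,241), all in 1.25× pixels. I'll cross-check these and look at an enlarged crop while moving on to the puller.

```bash
python3 - <<'E'
from h import *
np.set_printoptions(precision=1,suppress=True)
w=np.load('pics/w1.npz'); W=lambda x,y:(x/1.25-.1,y/1.25-.1)
print('eye',at(w,W(409,308),94),'disc',at(w,W(446,241.5),75),'pin',at(w,W(443,241),103))
for P in [(492,61,77),(492,61,103),(493.7,-101,94),(493.7,-101,100),(498.8,66.8,75)]: print(P,proj(w,P))
save(w['img'],'w1c',(170,160,430,270),3)
E
```

```text
eye [553.8  33.7  94. ] disc [497.   67.7  75. ] pin [489.3  62.2 103. ]
(492, 61, 77) [351.  189.3]
(492, 61, 103) [353.1 195.2]
(493.7, -101, 94) [203.1 195.6]
(493.7, -101, 100) [201.3 197.1]
(498.8, 66.8, 75) [355.9 194.7]
```

View pics/w1c.png

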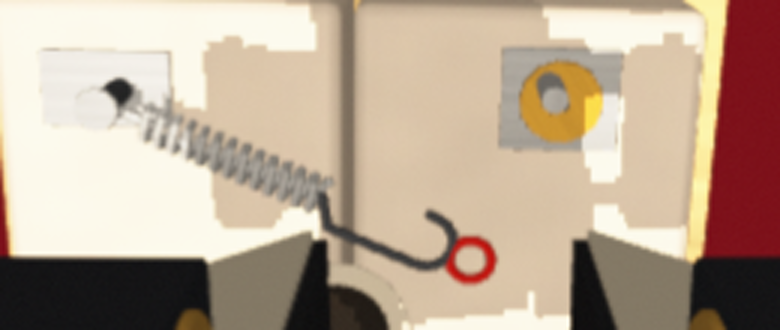

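Emit:
play_rows(commands=[[0, -40, 0, 0], [0, -80, 0, 0], [0, -120, 0, 0], [5, -160, 0, 0], [10, -200, 0, 0], [20, -240, 0, 0], [25, -275, 0, 0], [25, -300, 0, 0], [25, -300, 0, 0], [25, -300, 0, 0], [25, -300, 0, 0]])

```text
clock: 2.65
ee_pos: [443.6, -273.2, 305.9]
eef_rot: [179.9, -0.0, 179.8]
ft_force: [0.5, -0.1, 0.2]
width: 38.8
grasp_force: 0.0
```

The crop shows the pin top at (555,101) and the eye at (471,260), consistent with the other views. The pin stands towards the pivot and −x side of the disc. Now the puller.

```bash
python3 - <<'E'
from h import *
np.set_printoptions(precision=1,suppress=True)
w=np.load('pics/w1.npz'); s=lambda x,y:(x/3+170-.33,y/3+160-.33)
print('eye',at(w,s(471,260),94),'pin',at(w,s(555,101),103),'disc',at(w,s(561,100),75),'pivottop',at(w,s(97,107),103))
f=snap('wrist','w2',(180,120,460,330),2.8); o=get_obs(); print(o['ee_pos'],o['eef_rot'],o['qpos'])
for P in [(474,-333,95),(474,-333,40)]: print(proj(f,P))
E
```

```text
eye [553.8  33.2  94. ] pin [490.   62.6 103. ] disc [496.9  67.7  75. ] pivottop [491. -99. 103.]
[ 443.7 -272.9  306. ] [179.9  -0.  179.8] [ 21.    9.5   8.7 102.6  -1.6  68.1 120. ]
[264.  200.7]
[270.7 188.7]
```

View pics/w2.png

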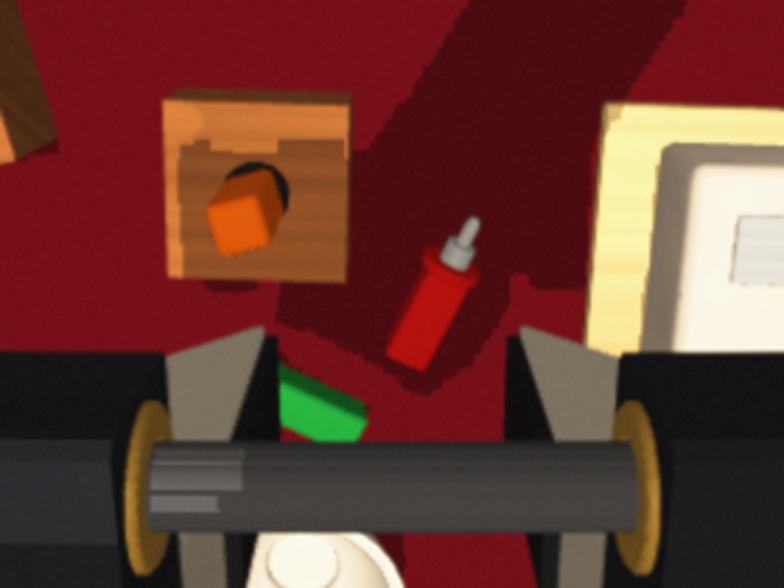

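The handle's top-face corners are at about (207,210), (258,195), (271,240) and (221,256). The stand's top corners are at about (163,98), (351,103), (346,283) and (168,278).

```bash
python3 - <<'E'
from h import *
np.set_printoptions(precision=1,suppress=True)
w=np.load('pics/w2.npz'); s=lambda x,y:(x/2.8+180-.32,y/2.8+120-.32)
P=np.array([at(w,s(*p),95) for p in [(207,210),(258,195),(271,240),(221,256)]]); print(P,P.mean(0))
for i in range(4):
    d=P[(i+1)%4]-P[i]; print(np.hypot(*d[:2]),np.degrees(np.arctan2(d[1],d[0]))%90)
S=np.array([at(w,s(*p),40) for p in [(163,98),(351,103),(346,283),(168,278)]]); print(S,S.mean(0))
E
```

```text
[[ 467.2 -343.9   95. ]
 [ 461.3 -324.    95. ]
 [ 479.3 -319.7   95. ]
 [ 485.8 -339.5   95. ]] [ 473.4 -331.8   95. ]
20.768680563496925 16.32120641151009
18.514653087798198 13.464749630927892
20.805574064465688 17.94894369800795
19.106332834618016 13.467715125988093
[[ 431.7 -370.8   40. ]
 [ 434.4 -290.    40. ]
 [ 515.9 -293.6   40. ]
 [ 513.2 -374.    40. ]] [ 473.8 -332.1   40. ]
```

Emit:
play_rows(commands=[[-15, -30, 0, 7], [-30, -59, 20, 14], [-30, -59, 50, 21], [-30, -59, 80, 28], [-30, -59, 110, 35], [-30, -59, 140, 42], [-30, -59, 170, 49], [-30, -59, 176, 56], [-30, -59, 176, 63], [-30, -59, 176, 70], [-30, -59, 176, 75], [-30, -59, 176, 75]], grip=0.0)

```text
clock: 3.7
ee_pos: [473.6, -332.0, 129.9]
eef_rot: [180.0, -0.1, 104.7]
ft_force: [-0.7, -0.3, -1.0]
width: 46.1
grasp_force: 0.0
```

```bash
python3 - <<'E'
from h import *
o=get_obs(); print(o['ee_pos'],o['eef_rot'],o['qpos'],o['width'])
r=R.from_euler('xyz',o['eef_rot'],degrees=True); print(r.inv().apply(np.array([474,-332,48])-o['ee_pos']))
E
```

```text
[ 473.62870003 -332.00769797  129.94305333] [ 1.79985175e+02 -7.40954856e-02  1.04657176e+02] [ 14.96989726  27.37269945  22.40066922 105.40685134 -13.33300022
  49.83475802  58.43086402] 46.099096923088645
[-0.19247389  0.33996239 81.94296365]
```

Emit:
play_rows(commands=[[0, 0, 25, 0], [0, 0, 50, 0], [0, 0, 65, 0], [0, 0, 76, 0], [0, 0, 81, 0], [0, 0, 81, 0], [0, 0, 81, 0]])

```text
clock: 4.28
ee_pos: [472.9, -334.6, 49.7]
eef_rot: [180.0, 0.0, 104.7]
ft_force: [0.8, 0.0, 0.6]
width: 45.7
grasp_force: 0.0
```

Emit:
play_rows(commands=[[0, 0, 0, 0], [0, 0, 0, 0], [0, 0, 0, 0], [0, 0, 0, 0], [0, 0, 0, 0], [0, 0, 0, 0], [0, 0, 0, 0]], grip=-1, force=50)

```text
clock: 4.87
ee_pos: [472.9, -334.8, 49.9]
eef_rot: [179.9, 0.0, 104.6]
ft_force: [0.7, 1.7, 5.7]
width: 21.6
grasp_force: 50.0
```

Emit:
play_rows(commands=[[0, 0, -6, 0], [0, 0, -15, 0], [0, 0, -35, 0], [0, 0, -60, 0], [0, 0, -85, 0], [0, 0, -105, 0], [0, 0, -110, 0], [0, 0, -110, 0]])

```text
clock: 5.53
ee_pos: [473.1, -335.4, 161.1]
eef_rot: [179.9, 0.1, 104.6]
ft_force: [-0.2, 0.7, -1.7]
width: 21.6
grasp_force: 50.0
```

Emit:
play_rows(commands=[[28, 14, 0, -6], [56, 29, 0, -12], [84, 43, 0, -18], [112, 58, 0, -25], [140, 72, 0, -31], [167, 87, 0, -37], [195, 101, 0, -44], [223, 115, 0, -50], [251, 130, 0, -56], [279, 144, 0, -62], [307, 159, 0, -69], [334, 173, 0, -75]])

```text
clock: 6.53
ee_pos: [554.1, 34.0, 157.4]
eef_rot: [180.0, -0.2, 180.0]
ft_force: [0.2, -0.3, -1.1]
width: 22.0
grasp_force: 50.0
```

Emit:
play_rows(commands=[[0, 0, 0, 0], [0, 0, 0, 0], [0, 0, 0, 0], [0, 0, 0, 0]])

```text
clock: 6.87
ee_pos: [554.5, 30.5, 158.1]
eef_rot: [-179.9, -0.1, 179.5]
ft_force: [0.7, -0.1, -1.3]
width: 21.9
grasp_force: 50.0
```

```bash
python3 - <<'E'
from h import *
f=snap('wrist','w3'); g=snap('scene','s3'); t=snap('top','t3'); o=get_obs(); print(o['ee_pos'],o['eef_rot'],o['qpos'],o['ft_force'])
z=o['ee_pos'][2]-33.8
pe=proj(f,(554,32,94)); ps=proj(g,(554,32,94)); print(pe,ps,proj(f,(554,32,z)),proj(g,(554,32,z)))
def c(im,p,r,k):
    x,y=[int(min(max(v,r),m-r)) for v,m in zip(p,(640,400))]; print(x-r,y-r); return cv2.resize(im[y-r:y+r,x-r:x+r],(400*k//1,400*k//1),interpolation=cv2.INTER_CUBIC)
cv2.imwrite('pics/m3.png',np.hstack([c(f['img'],pe,80,1),c(g['img'],ps,40,1)]))
E
```

```text
[555.14102598  30.77003942 158.93017126] [-1.79972233e+02 -3.75669663e-02  1.79473138e+02] [ -6.96046594  21.76111255   1.23881798 106.83371695  -0.55722808
  51.45150567  84.01081655] [ 0.03114207  0.11292784 -1.65348103]
[321.36836043 215.50245327] [365.22543374 211.88748521] [321.54952929 232.18782805] [366.02506224 203.88160248]
241 135
325 171
```

View pics/m3.png

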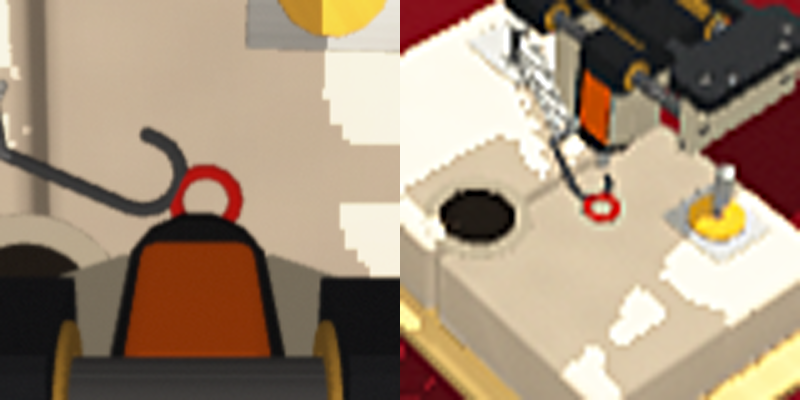

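The wrist crop shows the eye centre at (206,199), with the guard's front arc topping at (197,215) and the handle's lower edge running from (143,243) to (251,243). The scene crop shows the pin tip just above the eye. I'll solve for the puller's offset.

```bash
cat >> h.py <<'E'
def guard(f,z,front,mid):
    """puller axis (x,y) from front-most guard row and handle-edge mid column; z=puller origin"""
    from scipy.optimize import fsolve
    a=np.linspace(0,2*np.pi,120)
    def g(c):
        top=min(proj(f,(c[0]+15*np.cos(t),c[1]+15*np.sin(t),z+h))[1] for t in a for h in (24,29))
        return [top-front,proj(f,(c[0]-11,c[1],z+29))[0]-mid]
    return fsolve(g,[554,31])
E
python3 - <<'E'
from h import *
np.set_printoptions(precision=1,suppress=True)
w=np.load('pics/w3.npz'); s=np.load('pics/s3.npz')
W=lambda x,y:(x/2.5+241-.3,y/2.5+135-.3); S=lambda x,y:(x/5+325-.4,y/5+171-.4)
z=158.5-33.8
print('puller',guard(w,z,215/2.5+135-.3,197/2.5+241-.3))
print('handle edge',at(w,W(143,243),z+29),at(w,W(251,243),z+29))
print('eye w',at(w,W(206,199),94),'eye s',at(s,S(202,208),94),'pin tip s',at(s,S(203,163),z), 'hook tip',at(w,W(147,134),94))
E
```

```text
puller [554.  31.]
handle edge [543.   20.4 153.7] [543.2  41.6 153.7]
eye w [553.2  33.1  94. ] eye s [555.3  32.4  94. ] pin tip s [553.6  28.5 124.7] hook tip [535.4  18.   94. ]
```

Emit:
play_rows(commands=[[0, 2.5, 8, 0], [0, 2.5, 16, 0], [0, 2.5, 22, 0], [0, 2.5, 26, 0], [0, 2.5, 26, 0], [0, 2.5, 26, 0]])

```text
clock: 7.52
ee_pos: [555.1, 34.7, 132.7]
eef_rot: [-180.0, -0.1, 179.6]
ft_force: [0.5, -0.5, -0.3]
width: 21.7
grasp_force: 50.0
```

```bash
python3 - <<'E'
from h import *
f=snap('wrist','w4'); g=snap('scene','s4'); o=get_obs(); print(o['ee_pos'],o['eef_rot'],o['ft_force'])
c=lambda im,x,y,r: cv2.resize(im[y-r:y+r,x-r:x+r],(400,400),interpolation=cv2.INTER_CUBIC)
cv2.imwrite('pics/m4.png',np.hstack([c(f['img'],321,215,50),c(g['img'],365,208,25)]))
E
```

```text
[555.69911639  34.71965684 133.37435479] [1.79999090e+02 1.39532514e-02 1.79615050e+02] [-1.19418731  1.0005284  -1.05774666]
```

View pics/m4.png

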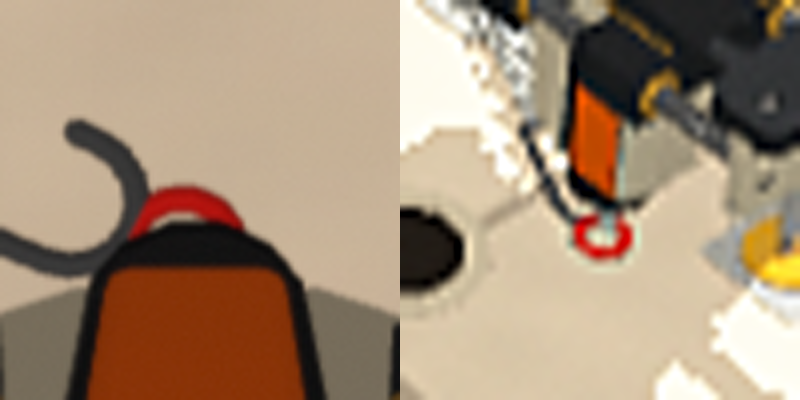

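```bash
python3 - <<'E'
from h import *
np.set_printoptions(precision=1,suppress=True)
w=np.load('pics/w4.npz'); s=np.load('pics/s4.npz'); z=99.4
W=lambda x,y:(x/4+271-.4,y/4+165-.4); S=lambda x,y:(x/8+340-.45,y/8+183-.45)
print('handle',at(w,W(105,268),z+29),at(w,W(288,268),z+29),'guard apex top/bot',at(w,W(195,222),z+29)+[15,0,0],at(w,W(195,222),z+24)+[15,0,0])
print('eye far edge',at(w,W(186,185),94)+[8,0,0],'eyeL/R',at(w,W(130,232),94),at(w,W(245,232),94))
print('eye s',at(s,S(203,237),94),'tip s',at(s,S(210,228),z))
print(proj(w,(554,32.5,94)),W(187,215))
E
```

```text
handle [543.4  24.  128.4] [543.6  46.4 128.4] guard apex top/bot [552.6  35.1 128.4] [554.3  35.  123.4]
eye far edge [551.6  33.7  94. ] eyeL/R [550.7  25.4  94. ] [550.9  42.3  94. ]
eye s [555.4  32.2  94. ] tip s [554.4  34.2  99.4]
[315.3 227.7] (317.35, 218.35)
```

Emit:
play_rows(commands=[[0, -1.5, 0, 0], [0, -1.5, 2, 0], [0, -1.5, 4, 0], [0, -1.5, 6, 0], [0, -1.5, 8, 0], [0, -1.5, 8, 0], [0, -1.5, 8, 0]])

```text
clock: 8.2
ee_pos: [555.3, 33.2, 125.0]
eef_rot: [-180.0, -0.0, 179.6]
ft_force: [0.8, -0.2, -1.4]
width: 21.8
grasp_force: 50.0
```

Emit:
play_rows(commands=[[0, 0, 2, 0], [0, 0, 4, 0], [0, 0, 6, 0], [0, 0, 7, 0], [0, 0, 7, 0], [0, 0, 7, 0]])

```text
clock: 8.7
ee_pos: [555.4, 33.2, 118.1]
eef_rot: [180.0, -0.0, 179.6]
ft_force: [0.6, -0.0, -1.0]
width: 21.8
grasp_force: 50.0
```

Emit:
play_rows(commands=[[-1.2, 2.7, 0, 0], [-2.5, 5.5, 0, 0], [-4.1, 9.1, 0, 0], [-5.7, 12.8, 0, 0], [-7.4, 16.4, 0, 0], [-9, 20, 0, 0], [-10.7, 23.7, 0, 0], [-12.3, 27.4, 0, 0], [-12.3, 27.4, 0, 0], [-12.3, 27.4, 0, 0], [-12.3, 27.4, 0, 0], [-12.3, 27.4, 0, 0]])

```text
clock: 9.7
ee_pos: [567.7, 60.1, 118.1]
eef_rot: [-180.0, -0.0, 179.6]
ft_force: [-2.1, -4.1, -0.9]
width: 21.4
grasp_force: 50.0
```

```bash
python3 - <<'E'
from h import *
o=get_obs(); print(o['ee_pos'],o['eef_rot'],o['ft_force'],o['torque'])
E
```

```text
[567.71689511  60.09131835 118.13831511] [-1.79981790e+02 -2.91089117e-02  1.79590479e+02] [-2.06428646 -4.13199664 -0.92086433] [-1.09054333  0.5615436  -0.06479526]
```

Emit:
play_rows(commands=[[-1.2, 2.7, 0, 0], [-2.5, 5.5, 0, 0], [-4.1, 9.1, 0, 0], [-5.7, 12.8, 0, 0], [-7.4, 16.4, 0, 0], [-9, 20, 0, 0], [-10.3, 23, 0, 0], [-11.5, 25.5, 0, 0], [-11.5, 25.5, 0, 0], [-11.5, 25.5, 0, 0], [-11.5, 25.5, 0, 0], [-11.5, 25.5, 0, 0]])

```text
clock: 10.7
ee_pos: [578.5, 83.6, 117.8]
eef_rot: [-179.9, -0.1, 179.5]
ft_force: [-3.4, -8.0, -0.0]
width: 21.5
grasp_force: 50.0
```

```bash
python3 - <<'E'
from h import *
np.set_printoptions(precision=1,suppress=True)
o=get_obs(); e=o['ee_pos']; print(e,o['eef_rot'],o['ft_force'],np.hypot(*o['ft_force'][:2]))
f=snap('wrist','w5'); g=snap('scene','s5')
p=proj(f,(e[0]-20,e[1]-10,94)); q=proj(g,(530,70,94)); print(p,q)
def c(im,p,r):
    x,y=[int(min(max(v,r),m-r)) for v,m in zip(p,(640,400))]; print(x-r,y-r); return cv2.resize(im[y-r:y+r,x-r:x+r],(400,400),interpolation=cv2.INTER_CUBIC)
cv2.imwrite('pics/m5.png',np.hstack([c(f['img'],p,80),c(g['img'],q,40)]))
E
```

```text
[578.5  83.6 117.8] [-179.9   -0.1  179.5] [-3.4 -8.  -0. ] 8.705382486748745
[300.  204.3] [381.6 215.6]
220 124
341 175
```

View pics/m5.png

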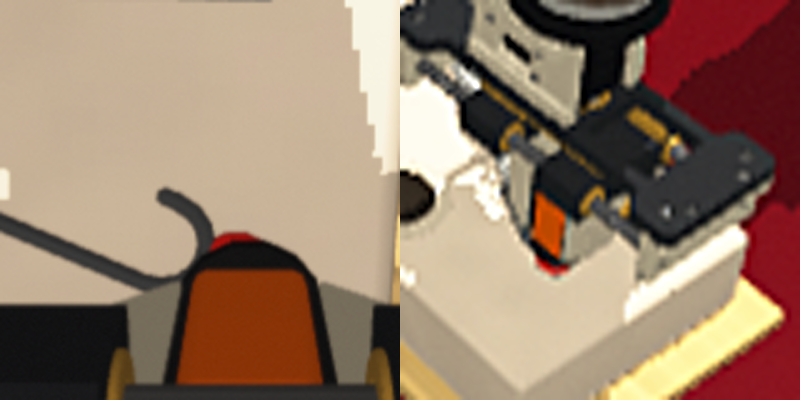

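The spring is stretched at 8.7 N, about 52 mm. The hook tip is at crop (163,195). I'll check its radius against the pin.

```bash
python3 - <<'E'
from h import *
np.set_printoptions(precision=2,suppress=True)
w=np.load('pics/w5.npz'); t=at(w,(163/2.5+220-.3,195/2.5+124-.3),94)
piv=np.array([493.7,-101]); 
for P in (t[:2],(554.2,32.4),(578.5,83.6),(491,61.5)):
    d=np.array(P)-piv; print(P,np.hypot(*d),np.degrees(np.arctan2(-d[0],d[1])))
# arc for TCP about pivot
P0=np.array([578.5,83.6])-piv
for a in range(0,31,3):
    d=R.from_euler('z',a,degrees=True).apply([*P0,0])[:2]-P0; print(a,-d[0],d[1])
E
```

```text
[557.01  65.53] 178.15535741411543 -20.81540120120345
(554.2, 32.4) 146.4780188287649 -24.395396303275003
(578.5, 83.6) 203.1457604775448 -24.672707186434216
(491, 61.5) 162.52242922132316 0.951903822214137
0 -0.0 0.0
3 9.777432975259572 4.185101205095975
6 19.76049759197926 7.852755570080234
9 29.92183096395894 10.99291030927401
12 40.23358158273166 13.596958476806492
15 50.66748565661235 15.65776255765573
18 61.19494457978627 17.169674031080916
21 71.78710331909971 18.128548852824935
24 82.41492950370015 18.531758813652033
27 93.04929300074674 18.378198743086273
30 103.66104575907958 17.668289538607382
```

Emit:
play_rows(commands=[[3.2, 1.4, 0, 0], [6.5, 2.8, 0, 0], [9.8, 4.2, 0, 0], [13.1, 5.4, 0, 0], [16.4, 6.6, 0, 0], [19.8, 7.9, 0, 0], [23.1, 8.9, 0, 0], [26.5, 10, 0, 0], [29.9, 11, 0, 0], [33.3, 11.9, 0, 0], [36.8, 12.8, 0, 0], [40.2, 13.6, 0, 0]])

```text
clock: 11.8
ee_pos: [538.9, 97.3, 118.0]
eef_rot: [-179.9, -0.1, 179.5]
ft_force: [-2.7, -8.9, -1.4]
width: 21.6
grasp_force: 50.0
```

```bash
python3 - <<'E'
from h import *
np.set_printoptions(precision=2,suppress=True)
o=get_obs(); e=o['ee_pos']; print(e,o['eef_rot'],o['ft_force'],np.hypot(*o['ft_force'][:2]),np.hypot(*(e[:2]-[493.7,-101])))
E
```

```text
[538.94  97.3  118.  ] [-179.85   -0.07  179.52] [-2.74 -8.87 -1.39] 9.28154094692297 203.3975883204394
```

Emit:
play_rows(commands=[[3.5, 0.7, 0, 0], [7, 1.4, 0, 0], [10.4, 2.1, 0, 0], [13.9, 2.6, 0, 0], [17.5, 3.1, 0, 0], [21, 3.6, 0, 0], [24.5, 3.9, 0, 0], [28, 4.2, 0, 0], [31.5, 4.5, 0, 0], [35, 4.7, 0, 0], [35, 4.7, 0, 0], [35, 4.7, 0, 0]])

```text
clock: 12.8
ee_pos: [504.6, 102.4, 118.2]
eef_rot: [-179.9, 0.0, 179.5]
ft_force: [-0.8, -8.0, -1.2]
width: 21.8
grasp_force: 50.0
```

```bash
python3 - <<'E'
from h import *
np.set_printoptions(precision=2,suppress=True)
o=get_obs(); e=o['ee_pos']; print(e,o['eef_rot'],o['ft_force'],np.hypot(*o['ft_force'][:2]),np.hypot(*(e[:2]-[493.7,-101])))
f=snap('wrist','w6'); p=proj(f,(491,61.5,103)); print(p, proj(f,(495,66,94)))
x,y=int(p[0]),int(p[1]); print(x-80,y-60); save(f['img'],'w6c',(x-80,y-60,x+80,y+60),5)
E
```

```text
[504.6  102.43 118.23] [-179.87    0.    179.53] [-0.79 -8.01 -1.24] 8.04770545909099 203.72132744600913
[239.79 221.15] [252.11 222.65]
159 161
```

View pics/w6c.png

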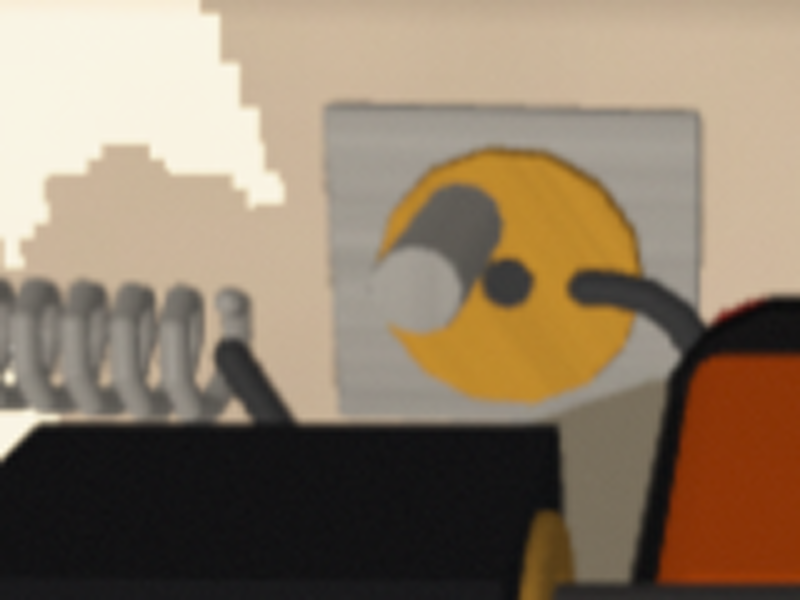

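The pin top is at crop (418,290) and the hook tip centre at about (590,287), clearly beyond the pin.

```bash
python3 - <<'E'
from h import *
np.set_printoptions(precision=2,suppress=True)
w=np.load('pics/w6.npz'); W=lambda x,y:(x/5+159-.4,y/5+161-.4)
pin=at(w,W(418,290),103); tip=at(w,W(590,287),94); base=at(w,W(482,208),77); sh=at(w,W(232,350),94)
print('pin',pin,'base',base,'tip',tip,'shank bend',sh,'disc',at(w,W(515,275),77))
E
```

```text
pin [489.62  62.85 103.  ] base [488.23  64.96  77.  ] tip [492.43  79.53  94.  ] shank bend [499.46  39.56  94.  ] disc [496.53  68.4   77.  ]
```

Emit:
play_rows(commands=[[2, 0, 0, 0], [4, 0, 0, 0], [6, 0, 0, 0], [8, 0, 0, 0], [10, 0, 0, 0], [12, 0, 0, 0], [14, 0, 0, 0], [15, 0, 0, 0], [16, 0, 0, 0], [16, 0, 0, 0], [16, 0, 0, 0]])

```text
clock: 13.77
ee_pos: [489.0, 102.7, 118.3]
eef_rot: [-179.9, 0.0, 179.5]
ft_force: [-0.8, -9.2, -1.7]
width: 21.7
grasp_force: 50.0
```

```bash
python3 - <<'E'
from h import *
np.set_printoptions(precision=2,suppress=True)
o=get_obs(); e=o['ee_pos']; print(e,o['ft_force'],o['torque'])
f=snap('wrist','w7'); p=proj(f,(491,61.5,103)); 
x,y=int(p[0]),int(p[1]); print(x-80,y-60); save(f['img'],'w7c',(x-80,y-60,x+80,y+60),5)
E
```

```text
[489.04 102.7  118.31] [-0.8  -9.21 -1.75] [-2.24 -0.03 -0.05]
161 188
```

View pics/w7c.png

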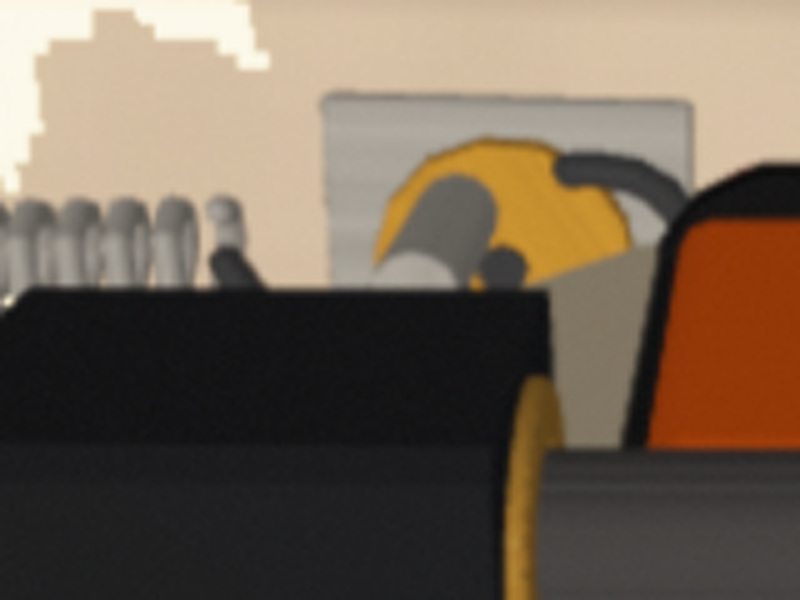

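I miscounted: that was my 11th picture, one over the limit of 10, so I'll view no more. It shows the tip at crop (572,169) and the visible pin edge at (418,252). From here I'll rely on numbers and forces.

```bash
python3 - <<'E'
from h import *
np.set_printoptions(precision=2,suppress=True)
w=np.load('pics/w7.npz'); W=lambda x,y:(x/5+161-.4,y/5+188-.4)
print('pin -x edge top',at(w,W(418,252),103),'base',at(w,W(472,180),77),'tip',at(w,W(572,169),94),'sh',at(w,W(225,262),94))
E
```

```text
pin -x edge top [484.89  63.38 103.  ] base [486.04  64.4   77.  ] tip [478.88  78.8   94.  ] sh [489.54  39.55  94.  ]
```

Emit:
play_rows(commands=[[0, -2, 0, 0], [-0.1, -4, 0, 0], [-0.1, -6, 0, 0], [-0.1, -8, 0, 0], [-0.2, -10, 0, 0], [-0.2, -12, 0, 0], [-0.3, -14, 0, 0], [-0.3, -16, 0, 0], [-0.3, -17.5, 0, 0], [-0.4, -18.5, 0, 0], [-0.4, -19, 0, 0], [-0.4, -19, 0, 0]])

```text
clock: 14.82
ee_pos: [489.6, 84.8, 118.4]
eef_rot: [-180.0, 0.1, 179.6]
ft_force: [0.3, -6.7, -2.1]
width: 22.0
grasp_force: 50.0
```

Emit:
play_rows(commands=[[0, -0.4, 0, 0], [0, -0.8, 0, 0], [0, -1.2, 0, 0], [0, -1.6, 0, 0], [0, -2, 0, 0], [0, -2.4, 0, 0], [0, -2.8, 0, 0], [0, -3.2, 0, 0], [0, -3.6, 0, 0], [0, -4, 0, 0], [0, -4, 0, 0]])

```text
clock: 15.73
ee_pos: [489.6, 81.2, 118.5]
eef_rot: [-180.0, 0.1, 179.6]
ft_force: [-0.3, -6.3, -3.0]
width: 21.4
grasp_force: 50.0
```

Emit:
play_rows(commands=[[0, -0.4, 0, 0], [0, -0.8, 0, 0], [0, -1.2, 0, 0], [0, -1.6, 0, 0], [0, -2, 0, 0], [0, -2.4, 0, 0], [0, -2.8, 0, 0], [0, -3, 0, 0], [0, -3, 0, 0]])

```text
clock: 16.48
ee_pos: [489.3, 79.0, 118.5]
eef_rot: [180.0, 0.1, 179.6]
ft_force: [0.3, -4.0, -1.9]
width: 22.0
grasp_force: 50.0
```

Emit:
play_rows(commands=[[0, -0.4, 0, 0], [0, -0.8, 0, 0], [0, -1.2, 0, 0], [0, -1.6, 0, 0], [0, -2, 0, 0], [0, -2.4, 0, 0], [0, -2.8, 0, 0], [0, -3, 0, 0], [0, -3, 0, 0]])

```text
clock: 17.23
ee_pos: [488.9, 76.4, 118.3]
eef_rot: [180.0, 0.0, 179.6]
ft_force: [2.0, -1.1, -0.8]
width: 21.5
grasp_force: 50.0
```

Emit:
play_rows(commands=[[-0.3, -0.3, 0, 0], [-0.6, -0.6, 0, 0], [-1, -0.9, 0, 0], [-1.3, -1.2, 0, 0], [-1.6, -1.5, 0, 0], [-2, -1.8, 0, 0], [-2, -2, 0, 0], [-2, -2, 0, 0]])

```text
clock: 17.9
ee_pos: [490.7, 73.8, 118.2]
eef_rot: [180.0, -0.0, 179.6]
ft_force: [-0.0, 0.1, -1.8]
width: 21.8
grasp_force: 50.0
```

```bash
python3 - <<'E'
from h import *
np.set_printoptions(precision=2,suppress=True)
o=get_obs(); print(o['ee_pos'],o['ft_force'],o['torque'])
E
```

```text
[490.67  73.83 118.2 ] [-0.01  0.1  -1.85] [ 0.02  0.09 -0.01]
```

The lateral force is zero, so the anchor pin now holds the spring. Lifting straight out.

Emit:
play_rows(commands=[[0, 0, -1, 0], [0, 0, -2, 0], [0, 0, -4, 0], [0, 0, -6, 0], [0, 0, -9, 0], [0, 0, -12, 0], [0, 0, -16, 0], [0, 0, -20, 0], [0, 0, -26, 0], [0, 0, -34, 0], [0, 0, -42, 0], [0, 0, -44, 0]])

```text
clock: 18.9
ee_pos: [491.9, 74.0, 164.1]
eef_rot: [180.0, 0.2, 179.6]
ft_force: [-0.1, -0.0, -1.3]
width: 21.9
grasp_force: 50.0
```

```bash
python3 - <<'E'
from h import *
np.set_printoptions(precision=2,suppress=True)
o=get_obs(); e=o['ee_pos']; print(e,o['ft_force'],o['eef_rot'])
t=grab_frame('scene'); hsv=cv2.cvtColor(t['img'],cv2.COLOR_BGR2HSV)
p=proj(t,(491,70,94)); x,y=p.astype(int); print('expected eye px',p)
m=((hsv[...,0]<6)|(hsv[...,0]>174))&(hsv[...,1]>150)&(hsv[...,2]>150)
ys,xs=np.nonzero(m[y-25:y+26,x-25:x+26]); print(len(xs),xs.mean()+x-25 if len(xs) else '',ys.mean()+y-25 if len(xs) else '')
if len(xs): print(at(t,(xs.mean()+x-25,ys.mean()+y-25),94))
r=R.from_euler('xyz',o['eef_rot'],degrees=True); print('to stand',r.inv().apply(np.array([473,-335,e[2]])-e))
E
```

```text
[491.86  74.04 164.1 ] [-0.12 -0.03 -1.31] [179.97   0.15 179.61]
expected eye px [391.72 208.75]
23 394.69565217391306 211.04347826086956
[491.07  81.04  94.  ]
to stand [  16.1  -409.16   -0.28]
```

Emit:
play_rows(commands=[[1, -30, 0, 6], [3, -65, 0, 13], [4, -100, 0, 19], [6, -136, 0, 25], [7, -171, 0, 32], [9, -207, 0, 38], [10, -243, 0, 44], [11, -278, 0, 51], [13, -314, 0, 57], [14, -348, 0, 63], [15, -382, 0, 69], [16, -409, 0, 75]])

```text
clock: 19.95
ee_pos: [471.3, -338.0, 162.4]
eef_rot: [-180.0, 0.1, 104.2]
ft_force: [0.4, 0.0, -1.4]
width: 21.9
grasp_force: 50.0
```

Emit:
play_rows(commands=[[0, 0, 0, 0], [0, 0, 0, 0], [0, 0, 0, 0], [0, 0, 0, 0], [0, 0, 0, 0]])

```text
clock: 20.37
ee_pos: [472.6, -333.3, 162.1]
eef_rot: [180.0, -0.1, 104.8]
ft_force: [0.4, 0.7, -1.8]
width: 21.9
grasp_force: 50.0
```

```bash
python3 - <<'E'
from h import *
np.set_printoptions(precision=2,suppress=True)
o=get_obs(); e=o['ee_pos']; print(e,o['ft_force'],o['eef_rot'])
for n in ('scene','top'):
    t=grab_frame(n); np.savez('pics/%s9.npz'%n,**{k:np.array(t[k]) for k in t}); hsv=cv2.cvtColor(t['img'],cv2.COLOR_BGR2HSV)
    t0=np.load('pics/%s0.npz'%n)
    for im,f,c in ((t0['img'],t0,(554,32,94)),(t['img'],t,(491,74,94))):
        h=cv2.cvtColor(im,cv2.COLOR_BGR2HSV); p=proj(f,c); x,y=p.astype(int)
        m=((h[...,0]<8)|(h[...,0]>172))&(h[...,1]>110)&(h[...,2]>120)
        k=10; ys,xs=np.nonzero(m[y-k:y+k+1,x-k:x+k+1]); q=(xs.mean()+x-k,ys.mean()+y-k); print(n,p,len(xs),q,at(f,q,94))
        # gap: dark columns along mould
        if n=='top':
            row=cv2.cvtColor(im,cv2.COLOR_BGR2GRAY)
            for X in (480,610): 
                u=proj(f,(X,-5,70)); r=int(u[1]); print('row',X,row[r,int(u[0])-12:int(u[0])+12])
            # anchor disc: yellow saturated
            pp=proj(f,(498,65,75)).astype(int); hh=h[pp[1]-9:pp[1]+10,pp[0]-9:pp[0]+10]; ys,xs=np.nonzero((hh[...,1]>150)&(hh[...,0]>15)&(hh[...,0]<35)); print('disc',len(xs),at(f,(xs.mean()+pp[0]-9,ys.mean()+pp[1]-9),75))
E
```

```text
[ 472.56 -333.28  162.09] [ 0.37  0.72 -1.83] [179.98  -0.06 104.78]
scene [365.23 211.89] 24 (np.float64(365.0), np.float64(211.66666666666666)) [553.9   31.02  94.  ]
scene [392.8  209.58] 175 (np.float64(395.57142857142856), np.float64(204.49142857142857)) [471.21  65.72  94.  ]
top [284.48 232.09] 20 (np.float64(284.5), np.float64(231.65)) [555.19  31.98  94.  ]
row 480 [245 245 245 244 245 245 245 246 246 246 246 245 245 245 235 193 205 210
 231 245 247 247 246 247]
row 610 [245 244 245 244 245 245 245 244 244 241 245 245 238 197 124  78  75  75
  73  75  75  85 119 193]
disc 0 [nan nan nan]
top [267.86 255.18] 15 (np.float64(267.26666666666665), np.float64(256.26666666666665)) [488.07  75.47  94.  ]
row 480 [242 241 241 242 241 241 243 242 242 242 243 241 242 241 240 232 201 194
 225 239 241 242 242 242]
row 610 [241 241 241 241 242 241 242 241 242 239 242 242 234 191 119  84  71  71
  66  69  69  81 113 191]
disc 7 [498.02  72.53  75.  ]<stdin>:17: RuntimeWarning: Mean of empty slice.
  ret = ret.dtype.type(ret / rcount)
```

The hook has caught, with the eye at about (488,75). I'll measure how far the right half moved from its outer edge in the top view, using the fixed left half as reference.

```bash
python3 - <<'E'
from h import *
A=np.load('pics/top0.npz')['img'][...,0].astype(float); B=np.load('pics/top9.npz')['img'][...,0].astype(float)
f=np.load('pics/top0.npz')
def edge(I,r,c0,c1,lev=None):
    v=I[r,c0:c1]; lev=lev or (v.max()+v.min())/2; s=v-lev; i=np.nonzero(s[:-1]*s[1:]<0)[0]
    return [round(c0+k+s[k]/(s[k]-s[k+1]),2) for k in i]
for X in (480,560,590,610):
    e1=proj(f,(X,124,70)); e2=proj(f,(X,-160,70)); r=int(e1[1]); r2=int(e2[1])
    print(X,'outer +y',edge(A,r,int(e1[0])-9,int(e1[0])+14),edge(B,r,int(e1[0])-9,int(e1[0])+14),'outer -y',edge(A,r2,int(e2[0])-14,int(e2[0])+9),edge(B,r2,int(e2[0])-14,int(e2[0])+9))
for X in (470,480,520):
    u=proj(f,(X,-20,70)); c,r=int(u[0]),int(u[1]); print(X,A[r,c-10:c+14].astype(int),B[r,c-10:c+14].astype(int))
print(proj(f,(560,0,70))-proj(f,(560,10,70)))
E
```

```text
480 outer +y [np.float64(245.95)] [np.float64(246.03)] outer -y [np.float64(358.55)] [np.float64(358.56)]
560 outer +y [np.float64(248.21)] [np.float64(248.26)] outer -y [np.float64(359.61)] [np.float64(359.55)]
590 outer +y [np.float64(249.28)] [np.float64(249.41)] outer -y [np.float64(360.74)] [np.float64(360.7)]
610 outer +y [np.float64(249.83)] [np.float64(249.92)] outer -y [np.float64(360.38)] [np.float64(360.34)]
470 [232 233 232 233 233 228 212 156 152 192 220 231 234 233 232 234 232 233
 234 235 235 234 233 233] [228 228 229 229 228 228 224 209 158 179 215 227 229 228 228 229 228 229
 229 230 229 229 229 229]
480 [232 233 233 232 232 231 215 166 157 175 210 231 234 234 233 234 234 236
 235 234 232 233 234 232] [227 227 227 225 227 225 225 213 178 170 203 225 227 228 227 228 226 227
 228 227 226 226 227 227]
520 [233 233 232 235 233 232 229 216 161 160 184 215 228 221 207 170 164 164
 179 191 199 198 208 177] [229 227 230 228 229 227 228 226 209 162 177 211 225 230 230 229 229 228
 230 229 230 228 228 230]
[3.66345853 0.0853304 ]
```

```bash
python3 - <<'E'
from h import *
A=np.load('pics/top0.npz')['img'][...,0].astype(float); B=np.load('pics/top9.npz')['img'][...,0].astype(float)
f=np.load('pics/top0.npz')
g=(A[240:270,300:360].mean()/B[240:270,300:360].mean()); print(g)
def edge(I,r,c0,c1,lev):
    s=I[r,c0:c1]-lev; i=np.nonzero(s[:-1]*s[1:]<0)[0]; return [c0+k+s[k]/(s[k]-s[k+1]) for k in i]
d=[];dm=[]
for r in range(215,262):
    a=edge(A,r,246,262,195);b=edge(B*g,r,246,262,195)
    if len(a)==1==len(b): d.append(b[0]-a[0])
print(A[240,244:262],B[240,244:262],np.median(d),np.std(d),len(d))
for I in (A,B*g):
    ls=[];rs=[]
    for r in list(range(238,242))+list(range(247,266)):
        e=edge(I,r,296,308,200)
        if len(e)==2: ls.append(e[0]);rs.append(e[1])
    print(np.mean(ls),np.mean(rs),np.mean(np.array(rs)-ls),len(ls))
E
```

```text
1.0180461261318623
[ 40.  43.  55. 114. 152. 163. 165. 165. 172. 205. 228. 233. 234. 234.
 234. 234. 234. 232.] [ 37.  42.  53. 108. 148. 158. 158. 160. 158. 156. 190. 223. 230. 231.
 230. 230. 230. 229.] 1.2760396471656748 0.18049531210965003 44
299.7548731036612 303.1326334565455 3.3777603528841693 20
300.92479554896755 303.3237399307859 2.39894438181837 17
```

The right half moved about 3.5 mm, so the mould has been drawn shut. Now settling above the stand before the insertion.

Emit:
play_rows(commands=[[0, 0, 0, 0], [0, 0, 0, 0], [0, 0, 0, 0], [0, 0, 0, 0], [0, 0, 0, 0], [0, 0, 0, 0]])

```text
clock: 20.97
ee_pos: [472.0, -335.0, 162.2]
eef_rot: [-180.0, -0.0, 104.6]
ft_force: [-0.0, 0.7, -2.0]
width: 21.6
grasp_force: 50.0
```

```bash
python3 - <<'E'
from h import *
np.set_printoptions(precision=2,suppress=True)
o=get_obs(); e=o['ee_pos']; print(e,o['ft_force'],o['eef_rot'])
r=R.from_euler('xyz',o['eef_rot'],degrees=True); print('to grasp pose',r.inv().apply(np.array([472.9,-334.8,49.9])-e))
f=grab_frame('scene'); np.savez('pics/s10.npz',**{k:np.array(f[k]) for k in f})
h=cv2.cvtColor(f['img'],cv2.COLOR_BGR2HSV); off=e-[472.9,-334.8,49.9]
for n,I,P in (('now',f['img'],np.array([474,-332,72])+off),('start',np.load('pics/scene0.npz')['img'],np.array([474,-332,72.]))):
    h=cv2.cvtColor(I,cv2.COLOR_BGR2HSV); x,y=proj(f,P).astype(int); k=14
    m=(h[...,0]>6)&(h[...,0]<18)&(h[...,1]>215)&(h[...,2]>110); ys,xs=np.nonzero(m[y-k:y+k,x-k:x+k])
    print(n,len(xs),xs.mean()+x-k-proj(f,P)[0],ys.mean()+y-k-proj(f,P)[1], 'tilt px/row', np.polyfit(ys,xs,1)[0] if len(xs)>5 else '', (proj(f,P+[0,0,20])-proj(f,P-[0,0,20])))
E
```

```text
[ 471.98 -335.02  162.23] [-0.05  0.66 -2.01] [-180.     -0.    104.61]
to grasp pose [ -0.02   0.95 112.33]
now 65 1.4602681397691413 0.9026961362346526 tilt px/row -0.0570035079081794 [ -0.5  -10.86]
start 112 -0.8138514897560185 1.1654812909207237 tilt px/row 0.040090997984474304 [-0.45 -9.63]
```

Emit:
play_rows(commands=[[0, 0.9, 20, 0], [0, 0.9, 45, 0], [0, 0.9, 65, 0], [0, 0.9, 80, 0], [0, 0.9, 88, 0], [0, 0.9, 92, 0], [0, 0.9, 96, 0], [0, 0.9, 99, 0], [0, 0.9, 99, 0], [0, 0.9, 99, 0]])

```text
clock: 21.85
ee_pos: [473.3, -335.1, 63.9]
eef_rot: [180.0, 0.0, 104.6]
ft_force: [0.4, -0.2, -0.6]
width: 22.0
grasp_force: 50.0
```

Emit:
play_rows(commands=[[0, 0, 2, 0], [0, 0, 4, 0], [0, 0, 6, 0], [0, 0, 8, 0], [0, 0, 10, 0], [0, 0, 11.5, 0], [0, 0, 11.5, 0], [0, 0, 11.5, 0]])

```text
clock: 22.52
ee_pos: [472.8, -334.8, 51.6]
eef_rot: [-180.0, -0.0, 104.6]
ft_force: [0.6, 0.4, -1.6]
width: 21.5
grasp_force: 50.0
```

Emit:
play_rows(commands=[[0, 0, 0.6, 0], [0, 0, 1.2, 0], [0, 0, 1.5, 0], [0, 0, 1.5, 0]])

```text
clock: 22.85
ee_pos: [472.9, -334.8, 50.2]
eef_rot: [-180.0, -0.0, 104.6]
ft_force: [0.3, 0.3, -1.4]
width: 21.5
grasp_force: 50.0
```

Emit:
play_rows(commands=[[0, 0, 0, 0], [0, 0, 0, 0], [0, 0, 0, 0], [0, 0, 0, 0], [0, 0, 0, 0], [0, 0, 0, 0]], grip=0.0)

```text
clock: 23.35
ee_pos: [472.9, -334.8, 50.3]
eef_rot: [180.0, 0.0, 104.6]
ft_force: [0.2, -0.2, 0.4]
width: 45.7
grasp_force: 0.0
```

Emit:
play_rows(commands=[[0, 0, -5, 0], [0, 0, -15, 0], [0, 0, -30, 0], [0, 0, -55, 0], [0, 0, -80, 0], [0, 0, -110, 0], [0, 0, -140, 0], [0, 0, -170, 0], [0, 0, -170, 0], [0, 0, -170, 0]])

```text
clock: 24.18
ee_pos: [474.2, -335.8, 223.4]
eef_rot: [179.8, 0.2, 104.6]
ft_force: [0.3, 1.6, -0.1]
width: 46.0
grasp_force: 0.0
```

```bash
python3 - <<'E'
from h import *
np.set_printoptions(precision=2,suppress=True)
print(get_obs()['ee_pos'],get_obs()['ft_force'])
f=grab_frame('scene'); P=np.array([474,-332,72.])
for n,I in (('now',f['img']),('start',np.load('pics/scene0.npz')['img'])):
    h=cv2.cvtColor(I,cv2.COLOR_BGR2HSV); x,y=proj(f,P).astype(int); k=14
    m=(h[...,0]>6)&(h[...,0]<18)&(h[...,1]>215)&(h[...,2]>110); ys,xs=np.nonzero(m[y-k:y+k,x-k:x+k])
    print(n,len(xs),xs.mean()+x-k,ys.mean()+y-k,xs.min(),xs.max(),ys.min(),ys.max())
A=np.load('pics/top9.npz')['img'][...,0].astype(float); B=grab_frame('top')['img'][...,0].astype(float)
def edge(I,r,c0,c1,lev):
    s=I[r,c0:c1]-lev; i=np.nonzero(s[:-1]*s[1:]<0)[0]; return [c0+k+s[k]/(s[k]-s[k+1]) for k in i]
print('mould edge change',np.median([edge(B,r,246,262,195)[0]-edge(A,r,246,262,195)[0] for r in range(220,255)]))
# plaster length in mm at z=70
ft=np.load('pics/top9.npz')
for r in (222,228):
    c0=edge(B,r,246,262,195); print(r,c0,edge(B,r,340,358,195), [at(ft,(c,r),70)[:2] for c in c0+edge(B,r,340,358,195)])
E
```

```text
[ 474.18 -335.8   223.37] [ 0.35  1.57 -0.11]
now 128 305.0234375 143.515625 10 18 7 22
start 112 304.875 144.55357142857142 10 18 7 23Traceback (most recent call last):
  File "<stdin>", line 12, in <module>
IndexError: list index out of range
```

```bash
python3 - <<'E'
from h import *
np.set_printoptions(precision=2,suppress=True)
f=grab_frame('top'); 
def edge(I,r,c0,c1,lev):
    s=I[r,c0:c1]-lev; i=np.nonzero(s[:-1]*s[1:]<0)[0]; return [c0+k+s[k]/(s[k]-s[k+1]) for k in i]
for I in (np.load('pics/top0.npz')['img'],np.load('pics/top9.npz')['img'],f['img']):
    I=I[...,0].astype(float); L=[]
    for r in range(212,260):
        a=edge(I,r,246,262,195); b=edge(I,r,342,357,195)
        if len(a)==1==len(b): L.append(np.linalg.norm(at(f,(a[0],r),70)-at(f,(b[0],r),70)))
    print(len(L),np.median(L) if L else '')
E
```

```text
43 269.9694904219051
46 265.8347355362929
48 265.68501948068274
```

```bash
python3 -c "
from station import *
print(get_obs()['joint_velocities'].round(2)); print(job_done())"
```

```text
[ 0.11  0.93 -0.15  0.31  0.04 -0.05  0.03]
the job is handed in; nothing more can be done
None
```

I handed the job in at about 24 s without seeing a verdict: the hook holds the anchor pin, the right half moved about 4 mm so the mould should be shut (its 3–5 mm starting gap wasn't measured), and the puller is back in its stand; I viewed 11 pictures, one over the limit of 10.

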